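# Sort the bench leftovers into their trays

### The arm

A 7-joint arm with a two-finger parallel gripper is mounted at the origin on a cart in front of the work surface, level with it; the furniture and walls round the work are solid. World frame = base frame: x ahead of the robot, y to its left, z up, the work surface at z = 0. Lengths are in mm, angles in rad, forces in N, time in s.
With the tool pointing down it reaches from about 425 to 1025 mm from the base axis. Payload 9.4 kg.
Tool frame: the origin (TCP) lies midway between the tips of the shut fingers; the grasp point (between the pads) lies 19 mm behind it; z points along the fingers, y is the line along which they close (so a half turn about z gives the same grasp; the last joint's range is limited). The gripper opens to 93 mm and grips with 3 to 60 N. Pads are 15 mm wide; open, the fingers measure 128 mm over their backs; the gripper's body (75 mm by 188 mm) begins 65 mm behind the grasp point.
Start: joints at [0.715, 0.599, -0.003, 1.599, 0.002, 0.943, -0.08], TCP at [509.251, -516.031, 218.618] pointing down, gripper open.
Joint ranges: [-2.57, 2.57], [-0.35, 1.97], [-1.29, 1.29], [0.11, 2.56], [-1.05, 4.19], [0.11, 1.86], [-2.63, 2.63]. Speed limits (rad/s): [2.22, 2.22, 3.01, 3.01, 3.14, 3.14, 3.14].

### API

Orientations are given as a unit quaternion [x, y, z, w].
In Python, from plant import bot, viewer gives the robot as it stands.
- The arm moves only by the tool jog_arm, never from a script. Its argument "steps" is a list of rows, each an object with "offset": the shift along the tool's x, y, z in a scale on which 1.0 is 600 mm, a list of three; "roll": the turn about the tool's z in shares of 4 rad (1.0 is 4 rad); "hand": the finger opening in m, from 0 to 0.093. A call has 1 to 12 rows; each row is the pose to reach, as a shift and turn from the pose commanded when the call began, along the tool's axes at that moment; what a row does not reach only later rows make up. A row lasts 1/8 s, in which the tool goes at most 62.5 mm and 10.7 degrees, less where a joint would pass 70% of its speed; a pose out of reach is approached as far as the arm can. No shift or turn number may pass 1 either way. A call with a gripper value outside its range is refused whole. The fingers move at their own pace and stop on an object; the grip force is fixed at half the most. Time passes only in rows, so rows that repeat a pose let the fingers close. It gives the time, the measured TCP pose, the force, the opening and the grip force at its end, in the units of the state.
- bot.observe(): the state, without advancing time (a new reading comes with each control period).
- viewer.camera(name): name is "scene" or "top"; returns a dict with "image" (420x560x3 uint8, red, green, blue), "range_z" (420x560 float32, mm along the optical axis (not along the pixel's ray), 0 where there is no reading), "mtx" (3x3 intrinsics, pixels), "rvec" (rotation vector, rad) and "tvec" (3), from world to camera coordinates, as OpenCV has them. Camera axes: x right, y down, z forward; pixel columns grow to the right and rows downward; lengths in mm; the calibration is good to about 2 mm. A picture is of the moment at which its call begins.
- bot.hand_in(): hands the job in; it is judged then, once.
The state is a dict: "time": time; "q": joint angles; "dq": joint speeds; "tau": joint torques, N m; "eef_pos": TCP position; "tool_rot": TCP orientation; "contact_force": force on the tool from outside, world axes, zero at the start; "torque": the same for the moment, N m; "grip_width": finger opening in mm; "gripper_force": force on a finger pad.
Only numpy, scipy, OpenCV 4.12 (cv2) and the standard library are available. Lean on these libraries where they do the work, as an engineer would, in place of code of your own. Each camera call takes 0.05 s, during which the arm holds its last target. There are 200 camera calls.

### The job

Sort the mixed handful left on the worktop: lay the torch in the wide lane and the marker in the narrow lane of the two-lane tray, set the brass valve with its lever up in the large bay and stand the hex spacer in the small bay of the two-bay tray, and stand the eye loupe in its empty round rest. Everything must sit flat on the floor of its place. Leave the dish of screws and the tweezers where they are.

Things in the scene. Friction and masses are not known exactly. Their poses are not given: they have to be found in the camera images.
- torch: Loose thing: black pocket torch lying on its side, 27 wide (x) x 109 long (y) x 27 high (z) mm; origin at the centre of its underside, y along its length. Grip it across x at mid length, fingertips about 12 mm above its underside.
- marker: Loose thing: marker pen lying on its side (white barrel, blue cap), 16 wide (x) x 138 long (y) x 16 to 18 high (z) mm; origin at the centre of its underside, y along its length, the blue cap at its -y end. Grip it across x from the middle of its length to 25 mm towards the white end (+y), fingertips 6 to 8 mm above its underside so that they clear the tray's walls.
- valve: Loose thing: small brass needle valve with a lever on top, 16 wide (x) x 47 long (y) x 28 high (z) mm; origin under the middle of its body, y along the pipe axis, z up. The body to be gripped across x is 16 mm wide, reaches from y -10 to +8 mm and is 14 mm high; the lever is above it. Grip it across x close to the surface, fingertips 3 to 5 mm above its underside.
- spacer: Loose thing: brass hex spacer standing on end, 11 mm across, 30 mm high; origin at the centre of its lower end, z up. Grip it from any side, fingertips about 12 mm above its lower end.
- loupe: Loose thing: black round eye loupe standing upright, 37 mm diameter, 33 mm high; origin at the centre of its underside, z up. Grip it across its diameter, fingertips at least 12 mm above its underside so that they clear the rim of the round rest.
- lane_tray: Target, fixed: shallow grey tray 89 (x) x 166 (y) x 8 mm with two lanes along y. Floor 3 mm thick, walls and rib 3 mm thick with tops 8 mm above the underside. Wide lane: 46 mm wide, centre line at x = -18.5 mm (the side nearer the robot). Narrow lane: 34 mm wide, centre line at x = +24.5 mm. Both are 160 mm long, centred on y = 0. Origin at the centre of its underside.
- bay_tray: Target, fixed: shallow grey tray 90 (x) x 107 (y) x 10 mm with two bays. Floor 3 mm thick, walls and divider 3 mm thick with tops 10 mm above the underside. Large bay: 84 (x) x 64 (y) mm, centre at x = 0, y = -18.5 mm. Small bay: 84 (x) x 34 (y) mm, centre at x = 0, y = +33.5 mm. Fingers that close along x have room inside either bay. Origin at the centre of its underside.
- rest: Target, fixed: round aluminium loupe rest, an empty shallow dish of 66 mm outer and 60 mm inner diameter, 12 mm high, floor 3 mm thick; origin at the centre of its underside.
- screw_dish: Bystander, loose: round steel dish with screws, 60 mm diameter, 16 mm high; origin at the centre of its underside. Behind it is a fixed rail, from x = 0.63 m on, 95 mm high. Keep the wrist clear of a lamp arm on the right (x > 0.6, y < -0.15, z > 0.42 m) and a coiled hose on the left (x > 0.58, y > 0.34, z > 0.21 m).
- tweezers: Bystander, loose: steel tweezers lying flat, 17 (x) x 130 (y) x 10 mm; origin at the centre of the underside.

How it is judged:
By the outcome, as a careful person would: the job done as asked, in the order asked, and still so for the second after the job is handed in, with the robot touching nothing.
It also fails if it takes over 112 s, if anything falls off the work surface, if the arm or the gripper's body presses on something with over 40 N, if the wrist force passes 120 N, or if a joint passes its speed limit or range.

## Working session

There is one attempt and no reset: what is moved stays moved. The work goes in short steps, Python scripts to look and compute and a tool call to move; the robot and the scene stay as the last step left them, time stands still between calls to the robot, and variables do not carry over. Pictures are saved under pics/ and viewed, at most 14 in all, crops included, and the job is handed in when it is done.

Besides the shell and the picture viewer there is one more tool, called after ">>>" by a JSON object that holds its "fn" and its "kwargs", one argument or row to a line. jog_arm: Moves the arm, as the interface text tells. Its arguments: {"type":"object","properties":{"steps":{"type":"array","items":{"type":"object","properties":{"offset":{"type":"array","items":{"type":"number"}},"roll":{"type":"number"},"hand":{"type":"number"}}}}},"required":["steps"]}

```bash
ls; mkdir -p pics; python3 - <<'E'
from plant import bot, viewer
import cv2,numpy as np
s=bot.observe()
print({k:np.round(v,3) for k,v in s.items()})
for n in("scene","top"):
    c=viewer.camera(n); cv2.imwrite(f"pics/{n}0.png",c["image"][:,:,::-1]); np.savez(f"{n}0.npz",**c)
    R=cv2.Rodrigues(c["rvec"])[0]; print(n,c["mtx"],(-R.T@np.array(c["tvec"]).ravel()).round(1),R.round(3))
E
```

```text
pics
{'time': np.float64(0.0), 'q': array([ 0.715,  0.6  , -0.003,  1.6  ,  0.002,  0.943, -0.08 ]), 'dq': array([-0.001, -0.   ,  0.002, -0.001,  0.001,  0.002,  0.001]), 'tau': array([ 0.0000e+00, -7.6505e+01,  1.4980e+00, -2.5234e+01, -5.2000e-02,
        1.7000e-02,  0.0000e+00]), 'eef_pos': array([ 508.907, -515.69 ,  217.773]), 'tool_rot': array([ 0.925,  0.38 , -0.   , -0.001]), 'contact_force': array([0.719, 0.277, 0.547]), 'torque': array([0.002, 0.003, 0.003]), 'gripper_force': np.float64(0.0), 'grip_width': np.float64(92.761)}
scene [[501.56973007   0.         284.42605356]
 [  0.         501.56973007 201.37137929]
 [  0.           0.           1.        ]] [-515.2 -213.8  789.8] [[ 0.199 -0.98  -0.024]
 [-0.601 -0.102 -0.793]
 [ 0.774  0.172 -0.609]]
top [[491.99922118   0.         276.24775322]
 [  0.         491.99922118 209.39376443]
 [  0.           0.           1.        ]] [3.6890e+02 1.2000e+00 1.2621e+03] [[ 0.017 -1.     0.013]
 [-0.997 -0.018 -0.072]
 [ 0.072 -0.012 -0.997]]
```

View pics/top0.png

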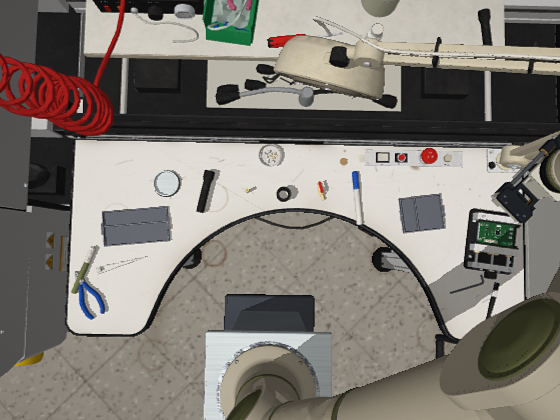

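View pics/scene0.png

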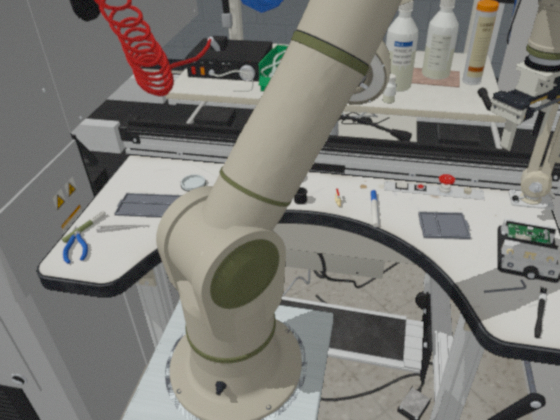

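Top view (col,row): torch (205,190), spacer (250,189), loupe (284,193), valve (322,188), marker (358,198, cap at the far end), lane tray (137,225), bay tray (422,212), rest (167,183), dish (270,155), tweezers (122,262). In the scene view the arm hides the torch and spacer; the lane tray is partly visible.

```bash
cat > h.py <<'E'
import numpy as np, cv2
def load(n): return dict(np.load(n))
def cam(c):
    R=cv2.Rodrigues(c["rvec"])[0]; t=np.array(c["tvec"]).ravel(); return R,t,-R.T@t
def ray(c,px):
    R,t,o=cam(c); px=np.atleast_2d(px).astype(float)
    d=np.c_[px,np.ones(len(px))]@np.linalg.inv(c["mtx"]).T@R
    return o,d
def plane(c,px,z):
    o,d=ray(c,px); return o+d*((z-o[2])/d[:,2])[:,None]
def cloud(c):
    h,w=c["range_z"].shape; u,v=np.meshgrid(np.arange(w),np.arange(h))
    o,d=ray(c,np.c_[u.ravel(),v.ravel()]); P=o+d*c["range_z"].reshape(-1,1)
    return P.reshape(h,w,3)
def tri(c1,p1,c2,p2):
    A=[];b=[]
    for c,p in((c1,p1),(c2,p2)):
        o,d=ray(c,p); d=d[0]/np.linalg.norm(d[0]); M=np.eye(3)-np.outer(d,d); A.append(M); b.append(M@o)
    return np.linalg.lstsq(np.vstack(A),np.hstack(b),rcond=None)[0]
E
python3 - <<'E'
from h import *
c=load("top0.npz"); P=cloud(c); im=c["image"][:,:,::-1]
for n,(u0,v0,u1,v1) in dict(table=(215,170,230,178),torch=(190,165,222,215),spacer=(242,182,262,196),loupe=(272,180,298,206),valve=(312,176,334,204),marker=(346,166,372,226),bay=(395,188,450,235),lane=(98,200,178,250),rest=(150,166,186,200),dish=(256,140,286,170)).items():
    Q=P[v0:v1,u0:u1]; z=Q[...,2]; m=(z>(10 if n in("torch","valve","spacer","loupe") else 5))&(z<60)
    k,l,st,ce=cv2.connectedComponentsWithStats(m.astype(np.uint8))
    print(n,"zmed %.1f z95 %.1f"%(np.median(z),np.percentile(z,98)))
    for i in range(1,k):
        if st[i,4]<6: continue
        q=Q[l==i]; r=cv2.minAreaRect(q[:,:2].astype(np.float32)); print("   ",st[i,4],np.round(r[0],1),np.round(r[1],1),round(r[2],1),"zmax",q[:,2].max().round(1),"med",np.median(q[:,2]).round(1))
a=cv2.resize(im[150:235,180:380],None,fx=4,fy=4,interpolation=cv2.INTER_CUBIC)
b=cv2.resize(im[170:255,85:285],None,fx=4,fy=4,interpolation=cv2.INTER_CUBIC)[:, :400]
d=cv2.resize(im[170:255,370:470],None,fx=4,fy=4,interpolation=cv2.INTER_CUBIC)
cv2.imwrite("pics/a.png",a); cv2.imwrite("pics/b.png",np.hstack([b,d]))
E
```

```text
table zmed 0.6 z95 6.5
torch zmed 1.7 z95 27.7
    367 [502.  168.4] [ 26.  108.6] 79.0 zmax 31.4 med 23.0
spacer zmed 1.0 z95 30.8
    13 [506.5  62.3] [8.  7.4] 45.4 zmax 35.9 med 30.7
loupe zmed 1.2 z95 35.9
    102 [498.  -30.5] [32.8 32.7] 1.2 zmax 40.8 med 32.3
valve zmed 1.2 z95 29.6
    75 [ 509.  -126.5] [47.1 14.3] 13.8 zmax 34.2 med 14.8
marker zmed 1.1 z95 18.8
    336 [ 493.9 -220.6] [137.2  18.9] 5.2 zmax 21.0 med 14.6
bay zmed 2.8 z95 13.0
    545 [ 458.2 -386.4] [ 93.  118.2] 7.4 zmax 18.2 med 8.0
    8 [ 489.8 -411.7] [ 5.5 13.8] 82.0 zmax 10.2 med 6.3
    9 [ 485.  -355.7] [11.   7.5] 57.2 zmax 8.9 med 6.9
    13 [ 472.8 -417.3] [15.9  6.9] 62.4 zmax 8.9 med 6.1
    18 [ 441.8 -418.8] [25.5 12.5] 84.1 zmax 9.3 med 6.1
    8 [ 429.3 -415.1] [9.1 7.3] 11.7 zmax 8.7 med 5.9
lane zmed 2.7 z95 10.9
    316 [423.4 302.6] [73.2 89.1] 6.2 zmax 14.8 med 6.9
    16 [447.9 390.6] [17.1  8.8] 81.4 zmax 11.9 med 7.2
    13 [450.4 366.8] [ 5.7 20.4] 11.0 zmax 12.0 med 8.7
    400 [405.9 373.1] [ 89.  120.7] 3.0 zmax 16.4 med 7.1
    17 [440.  360.2] [17.8 12.7] 1.8 zmax 7.8 med 5.9
    6 [450.3 283.1] [5.1 5.1] 89.8 zmax 8.0 med 6.5
    12 [432.  336.2] [ 8.3 15.8] 82.3 zmax 7.3 med 6.0
    12 [397.2 324.2] [ 9.8 15.8] 45.5 zmax 8.8 med 6.0
    8 [389.9 392.5] [6.8 8.5] 30.3 zmax 7.3 med 6.1
    12 [389.  288.6] [10.1 15.7] 0.6 zmax 7.6 med 6.6
    7 [385.1 367. ] [10.2  5.1] 3.3 zmax 10.1 med 6.3
    30 [378.3 269.1] [14.9 28.3] 32.2 zmax 12.3 med 7.2
    13 [371.4 388.8] [ 8.7 21.7] 43.9 zmax 8.5 med 5.8
    15 [374.8 298.2] [ 6.7 20.5] 12.8 zmax 12.4 med 8.1
rest zmed 2.3 z95 14.6
    228 [521.6 270.1] [65.4 65.2] 65.9 zmax 19.1 med 8.0
dish zmed 3.0 z95 35.0
    212 [604.    4.9] [74.9 62.3] 89.3 zmax 39.0 med 14.5
    49 [598.1   8.4] [25.9 29.6] 24.5 zmax 12.2 med 7.4
    6 [583.1  -2.2] [5.2 4.6] 31.3 zmax 10.4 med 7.4
    6 [570.    5.9] [ 0.7 12.8] 6.1 zmax 18.3 med 16.0
```

View pics/a.png

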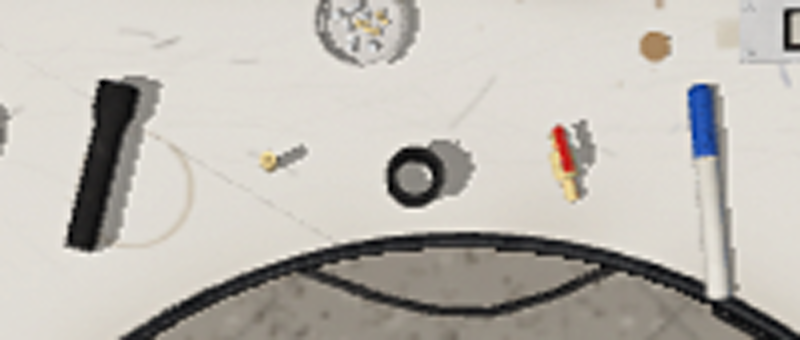

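View pics/b.png

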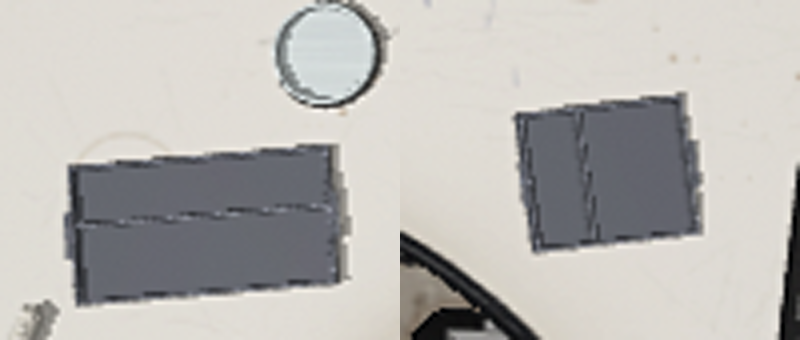

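The crops show: torch lying with its head towards the far side, spacer standing at crop (268,160), loupe (415,176), valve with red lever up, marker with the cap away from the robot and its white end at the table edge. The lane tray has its narrow lane on the far side, and the bay tray has its small bay on the left. Next I'll fit outlines by colour.

```bash
cat > meas.py <<'E'
from h import *
import sys
def rects(fn,items):
    c=load(fn); hsv=cv2.cvtColor(c["image"],cv2.COLOR_RGB2HSV); P=cloud(c); out={}
    for n,(u0,v0,u1,v1,lo,hi,zp) in items.items():
        m=cv2.inRange(hsv,np.array(lo),np.array(hi)); b=np.zeros_like(m); b[v0:v1,u0:u1]=m[v0:v1,u0:u1]
        cs,_=cv2.findContours(b,cv2.RETR_EXTERNAL,cv2.CHAIN_APPROX_NONE)
        k=max(cs,key=cv2.contourArea) if n!="spacer" else max(cs,key=len)
        X=plane(c,k[:,0,:],zp); r=cv2.minAreaRect(X[:,:2].astype(np.float32))
        f=np.zeros_like(m); cv2.drawContours(f,[k],-1,1,-1); z=P[...,2][f>0]
        print(fn,n,"area",f.sum(),"ctr",np.round(r[0],1),"size",np.round(r[1],1),"ang",round(r[2],1),"z med %.1f p95 %.1f"%(np.median(z),np.percentile(z,95)),"px",np.argwhere(f).mean(0)[::-1].round(1))
        out[n]=r
    return out
E
python3 - <<'E'
from meas import *
GR=([100,15,60],[130,90,140]); BL=([0,0,0],[180,255,70])
rects("top0.npz",dict(lane=(95,195,180,250,*GR,8),bay=(390,185,455,238,*GR,10),torch=(190,165,222,215,*BL,14),loupe=(272,180,298,206,*BL,33),
 cap=(346,160,372,195,[105,120,60],[125,255,255],9),valve=(312,176,334,204,[0,90,80],[40,255,255],14),lever=(312,176,334,204,[0,150,100],[8,255,255],26),spacer=(240,180,256,196,[10,60,100],[40,255,255],30)))
rects("scene0.npz",dict(bay=(410,205,480,245,*GR,10),loupe=(290,180,312,208,*BL,20),cap=(364,182,384,206,[105,120,60],[125,255,255],9),valve=(330,182,348,212,[0,90,80],[40,255,255],14)))
# marker: dark?  white barrel from height cloud
P=cloud(load("top0.npz")); Q=P[166:226,346:372].reshape(-1,3); Q=Q[(Q[:,2]>9)&(Q[:,2]<25)]
print(cv2.minAreaRect(Q[:,:2].astype(np.float32)), cv2.fitLine(Q[:,:2].astype(np.float32),cv2.DIST_HUBER,0,.01,.01).ravel())
E
```

```text
top0.npz lane area 2219 ctr [411.5 344.9] size [ 87.6 171.8] ang 5.8 z med 4.2 p95 9.5 px [135.5 225.7]
top0.npz bay area 1440 ctr [ 457.3 -386.4] size [ 88.1 112.6] ang 7.8 z med 4.5 p95 12.0 px [421.4 212.9]
top0.npz torch area 340 ctr [503.2 170.1] size [ 26.  107.7] ang 77.6 z med 23.2 p95 28.4 px [204.8 189.7]
top0.npz loupe area 165 ctr [496.9 -30.6] size [35.3 32.7] ang 1.0 z med 29.1 p95 36.5 px [283.3 193.7]
top0.npz cap area 99 ctr [ 540.  -214.6] size [44.6 14.2] ang 5.5 z med 15.3 p95 19.3 px [355.1 179.8]
top0.npz valve area 74 ctr [ 510.7 -125.3] size [47. 13.] ang 7.7 z med 14.7 p95 31.7 px [320.5 189.9]
top0.npz lever area 26 ctr [ 517.1 -124.1] size [26.5  5.6] ang 19.0 z med 28.2 p95 33.0 px [320.5 187. ]
top0.npz spacer area 14 ctr [506.3  62. ] size [9.  7.1] ang 46.0 z med 30.2 p95 34.4 px [246.6 189.8]
scene0.npz bay area 1112 ctr [ 450.6 -385.8] size [ 92.7 109.6] ang 7.5 z med 2.1 p95 8.4 px [443.7 225.1]
scene0.npz loupe area 151 ctr [494.7 -31.9] size [64. 28.] ang 10.5 z med 19.8 p95 31.9 px [300.6 196.1]
scene0.npz cap area 34 ctr [ 544.1 -213.3] size [30.9 10.3] ang 3.7 z med 14.8 p95 19.2 px [373.1 194.6]
scene0.npz valve area 13 ctr [ 533.  -122.1] size [26.4  4.5] ang 15.2 z med 26.9 p95 28.4 px [337.2 191.8]
((493.78179931640625, -219.32733154296875), (137.15347290039062, 16.28323745727539), 5.231207847595215) [ 9.9471760e-01  1.0264923e-01  4.9377325e+02 -2.1902214e+02]
```

```bash
cat > go.py <<'E'
# usage: go.py x y z closing_line_deg ; prints tool offset (m), roll (deg) from the measured pose
import sys,numpy as np
from scipy.spatial.transform import Rotation as Ro
from plant import bot
s=bot.observe(); R=Ro.from_quat(s["tool_rot"]).as_matrix(); p=np.array(s["eef_pos"])
print("t %.1f pos"%s["time"],p.round(1),"tilt",R[:,2].round(3),"q7 %.2f"%s["q"][6],"grip %.1f F %.1f"%(s["grip_width"],s["gripper_force"]),"force",np.round(s["contact_force"],1))
ya=np.degrees(np.arctan2(R[1,1],R[0,1])); print("y-angle %.1f"%ya)
a=[float(v) for v in sys.argv[1:]]
if a:
    t=np.array(a[:3]); az=np.degrees(np.arctan2(t[1],t[0]))
    rel=(a[3]-az+90)%180-90; d=((az+rel)-ya+180)%360-180
    print("offset",(R.T@(t-p)/1000).round(4),"roll %.1f (rel %.0f)"%(-d,rel))
E
python3 go.py 503 169.5 120 77.5
python3 - <<'E'
from meas import *
c=load("top0.npz");hsv=cv2.cvtColor(c["image"],cv2.COLOR_RGB2HSV)
for n,(u0,v0,u1,v1),z in(("lane",(95,195,180,250),8),("bay",(390,185,455,238),10)):
    m=cv2.inRange(hsv[v0:v1,u0:u1],np.array([100,15,60]),np.array([130,90,140]))
    m=cv2.morphologyEx(m,cv2.MORPH_CLOSE,np.ones((3,3)))
    h,w=m.shape
    T=[];B=[];L=[];Rr=[]
    for u in range(12,w-12):
        r=np.flatnonzero(m[:,u])
        if len(r): T.append((u+u0,r[0]+v0-.5)); B.append((u+u0,r[-1]+v0+.5))
    for v in range(15,h-15):
        r=np.flatnonzero(m[v])
        if len(r): L.append((r[0]+u0-.5,v+v0)); Rr.append((r[-1]+u0+.5,v+v0))
    for k,e in zip("far near left right".split(),(T,B,L,Rr)):
        X=plane(c,np.array(e),z)[:,:2].astype(np.float32); l=cv2.fitLine(X,cv2.DIST_HUBER,0,.01,.01).ravel()
        a=np.degrees(np.arctan2(l[1],l[0]))%180; print(n,k,"ang %.1f"%a,"pt",l[2:].round(1))
E
```

```text
t 0.1 pos [ 508.9 -515.7  217.8] tilt [-0.001  0.001 -1.   ] q7 -0.08 grip 92.8 F 0.0 force [0.6 0.2 0.2]
y-angle -45.4
offset [ 0.4771 -0.4917  0.0985] roll -122.9 (rel 59)
lane far ang 95.5 pt [455.8 341.1]
lane near ang 96.0 pt [365.8 360.2]
lane left ang 174.9 pt [415.6 427.7]
lane right ang 8.8 pt [425.  261.6]
bay far ang 96.8 pt [ 500.8 -381.6]
bay near ang 98.0 pt [ 412.7 -385.7]
bay left ang 5.6 pt [ 458.7 -329.5]
bay right ang 8.1 pt [ 463.7 -439.7]
```

The manual's scale: shifts go in shares of 600 mm and turns go in shares of 4 rad. Converting my numbers, -0.492 m is -0.82, 0.477 m is 0.795, -123 degrees is -0.5367.

>>> {"fn": "jog_arm", "kwargs": {
  "steps": [
    {"offset": [0.2,-0.205,0.0417],"roll": -0.1353,"hand": 0.07},
    {"offset": [0.4,-0.41,0.0833],"roll": -0.2705,"hand": 0.07},
    {"offset": [0.6,-0.6167,0.125],"roll": -0.4014,"hand": 0.07},
    {"offset": [0.795,-0.82,0.1633],"roll": -0.5367,"hand": 0.07},
    {"offset": [0.795,-0.82,0.1633],"roll": -0.5367,"hand": 0.07},
    {"offset": [0.795,-0.82,0.1633],"roll": -0.5367,"hand": 0.07},
    {"offset": [0.795,-0.82,0.1633],"roll": -0.5367,"hand": 0.07},
    {"offset": [0.795,-0.82,0.1633],"roll": -0.5367,"hand": 0.07},
    {"offset": [0.795,-0.82,0.1633],"roll": -0.5367,"hand": 0.07},
    {"offset": [0.795,-0.82,0.1633],"roll": -0.5367,"hand": 0.07},
    {"offset": [0.795,-0.82,0.1633],"roll": -0.5367,"hand": 0.07},
    {"offset": [0.795,-0.82,0.1633],"roll": -0.5367,"hand": 0.07}
  ]
}}

```text
time: 1.6
eef_pos: [502.4, 174.8, 120.2]
tool_rot: [0.102, 0.995, 0.001, -0.0]
contact_force: [0.2, -1.4, 0.7]
grip_width: 70.3
gripper_force: 0.0
```

```bash
python3 - <<'E'
from plant import viewer
import cv2,numpy as np
for n in("scene","top"):
    c=viewer.camera(n); np.savez(f"{n}1.npz",**c)
    if n=="scene": cv2.imwrite("pics/scene1.png",cv2.resize(c["image"][150:290,60:460,::-1],None,fx=2,fy=2))
E
python3 go.py 503 169.5 12 77.5
```

```text
t 1.7 pos [502.6 170.7 120.1] tilt [-0.001  0.    -1.   ] q7 0.40 grip 69.8 F 0.0 force [-0.4  0.4  0.1]
y-angle 77.8
offset [-0.0008 -0.0011  0.1081] roll 0.3 (rel 59)
```

View pics/scene1.png

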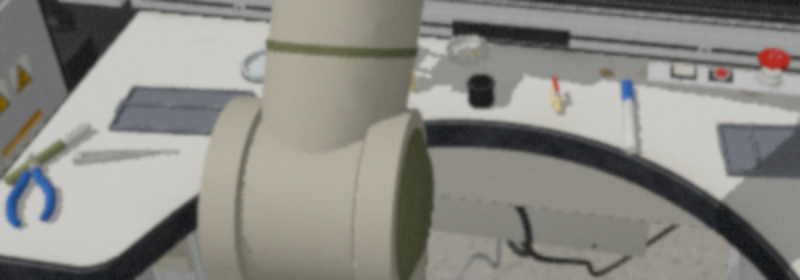

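The arm hides the torch; lane tray (picture 185,110), loupe (481,90) and valve (556,97) are visible and where expected. Descending on the torch.

In the tool's units: 0.108 m is 0.18, -0.001 m is -0.0017.

>>> {"fn": "jog_arm", "kwargs": {
  "steps": [
    {"offset": [-0.0017,-0.0017,0.0667],"hand": 0.07},
    {"offset": [-0.0017,-0.0017,0.1333],"hand": 0.07},
    {"offset": [-0.0017,-0.0017,0.1667],"hand": 0.07},
    {"offset": [-0.0017,-0.0017,0.18],"hand": 0.07},
    {"offset": [-0.0017,-0.0017,0.18],"hand": 0.07},
    {"offset": [-0.0017,-0.0017,0.18],"hand": 0.02},
    {"offset": [-0.0017,-0.0017,0.18],"hand": 0.02},
    {"offset": [-0.0017,-0.0017,0.18],"hand": 0.02},
    {"offset": [-0.0017,-0.0017,0.18],"hand": 0.02},
    {"offset": [-0.0017,-0.0017,0.18],"hand": 0.02}
  ]
}}

```text
$.steps[0]: bad value
```

```bash
python3 go.py 393 342.4 80 5.8
```

```text
t 1.7 pos [502.6 170.7 120.1] tilt [-0.001  0.    -1.   ] q7 0.40 grip 69.8 F 0.0 force [-0.4  0.4  0.1]
y-angle 77.8
offset [0.1433 0.1448 0.0403] roll 72.0 (rel -35)
```

Rows need all three fields.

In the tool's units: 0.108 m is 0.18, -0.001 m is -0.0017.

>>> {"fn": "jog_arm", "kwargs": {
  "steps": [
    {"offset": [-0.0017,-0.0017,0.0667],"roll": 0,"hand": 0.07},
    {"offset": [-0.0017,-0.0017,0.1333],"roll": 0,"hand": 0.07},
    {"offset": [-0.0017,-0.0017,0.1667],"roll": 0,"hand": 0.07},
    {"offset": [-0.0017,-0.0017,0.18],"roll": 0,"hand": 0.07},
    {"offset": [-0.0017,-0.0017,0.18],"roll": 0,"hand": 0.07},
    {"offset": [-0.0017,-0.0017,0.18],"roll": 0,"hand": 0.02},
    {"offset": [-0.0017,-0.0017,0.18],"roll": 0,"hand": 0.02},
    {"offset": [-0.0017,-0.0017,0.18],"roll": 0,"hand": 0.02},
    {"offset": [-0.0017,-0.0017,0.18],"roll": 0,"hand": 0.02},
    {"offset": [-0.0017,-0.0017,0.18],"roll": 0,"hand": 0.02}
  ]
}}

```text
time: 2.95
eef_pos: [504.1, 168.3, 12.8]
tool_rot: [0.108, 0.994, 0.0, 0.0]
contact_force: [0.9, 0.5, 2.5]
grip_width: 26.5
gripper_force: 30.0
```

```bash
python3 go.py 393 342.4 80 5.8
```

```text
t 3.0 pos [504.1 168.3  12.8] tilt [ 0.  0. -1.] q7 0.23 grip 26.5 F 30.0 force [0.9 0.5 2.5]
y-angle 77.6
offset [ 0.1458  0.1463 -0.0672] roll 71.8 (rel -35)
```

In the tool's units: 0.146 m is 0.2433, 0.14 m is 0.2333, 72 degrees is 0.3142.

>>> {"fn": "jog_arm", "kwargs": {
  "steps": [
    {"offset": [0,0,-0.0583],"roll": 0,"hand": 0.02},
    {"offset": [0.0167,0.0167,-0.1],"roll": 0.0218,"hand": 0.02},
    {"offset": [0.0667,0.0667,-0.1117],"roll": 0.0611,"hand": 0.02},
    {"offset": [0.1167,0.1167,-0.1117],"roll": 0.1047,"hand": 0.02},
    {"offset": [0.1667,0.1667,-0.1117],"roll": 0.1484,"hand": 0.02},
    {"offset": [0.2083,0.2083,-0.1117],"roll": 0.192,"hand": 0.02},
    {"offset": [0.2333,0.2333,-0.1117],"roll": 0.2356,"hand": 0.02},
    {"offset": [0.2433,0.2433,-0.1117],"roll": 0.2793,"hand": 0.02},
    {"offset": [0.2433,0.2433,-0.1117],"roll": 0.3142,"hand": 0.02},
    {"offset": [0.2433,0.2433,-0.1117],"roll": 0.3142,"hand": 0.02},
    {"offset": [0.2433,0.2433,-0.1117],"roll": 0.3142,"hand": 0.02}
  ]
}}

```text
time: 4.32
eef_pos: [392.6, 341.7, 79.5]
tool_rot: [0.67, 0.742, -0.0, 0.0]
contact_force: [-0.2, -0.4, -1.7]
grip_width: 26.7
gripper_force: 30.0
```

```bash
python3 go.py 393 342.4 16 5.8
```

```text
t 4.3 pos [392.6 341.7  79.5] tilt [-0. -0. -1.] q7 -0.87 grip 26.7 F 30.0 force [-0.2 -0.4 -1.7]
y-angle 5.8
offset [0.0006 0.0005 0.0635] roll -0.0 (rel -35)
```

In the tool's units: 0.064 m is 0.1067, 0.062 m is 0.1033.

>>> {"fn": "jog_arm", "kwargs": {
  "steps": [
    {"offset": [0,0,0.0417],"roll": 0,"hand": 0.02},
    {"offset": [0,0,0.08],"roll": 0,"hand": 0.02},
    {"offset": [0,0,0.0967],"roll": 0,"hand": 0.02},
    {"offset": [0,0,0.1033],"roll": 0,"hand": 0.02},
    {"offset": [0,0,0.1067],"roll": 0,"hand": 0.02},
    {"offset": [0,0,0.1067],"roll": 0,"hand": 0.02}
  ]
}}

```text
time: 5.08
eef_pos: [392.8, 342.1, 16.1]
tool_rot: [0.672, 0.741, 0.0, 0.0]
contact_force: [-0.5, 0.3, -1.4]
grip_width: 26.8
gripper_force: 30.0
```

>>> {"fn": "jog_arm", "kwargs": {
  "steps": [
    {"offset": [0,0,0.0017],"roll": 0,"hand": 0.02},
    {"offset": [0,0,0.0017],"roll": 0,"hand": 0.02},
    {"offset": [0,0,0.0017],"roll": 0,"hand": 0.05},
    {"offset": [0,0,0.0017],"roll": 0,"hand": 0.05},
    {"offset": [0,0,0.0017],"roll": 0,"hand": 0.05},
    {"offset": [0,0,-0.05],"roll": 0,"hand": 0.05},
    {"offset": [0,0,-0.1333],"roll": 0,"hand": 0.05},
    {"offset": [0,0,-0.1833],"roll": 0,"hand": 0.05}
  ]
}}

```text
time: 6.08
eef_pos: [392.9, 342.1, 127.5]
tool_rot: [0.672, 0.741, 0.001, 0.0]
contact_force: [0.4, 0.3, -0.5]
grip_width: 49.9
gripper_force: 0.0
```

```bash
python3 go.py 487 -220 100 95.5
```

```text
t 6.1 pos [392.9 342.1 127.5] tilt [ 0.001  0.001 -1.   ] q7 -0.86 grip 49.9 F 0.0 force [ 0.4  0.3 -0.5]
y-angle 5.6
offset [-0.5686  0.0386  0.027 ] roll 90.1 (rel -60)
```

In the tool's units: -0.569 m is -0.9483, 0.027 m is 0.045, 90 degrees is 0.3927.

>>> {"fn": "jog_arm", "kwargs": {
  "steps": [
    {"offset": [-0.1,0.05,0],"roll": 0.0436,"hand": 0.045},
    {"offset": [-0.2,0.0833,0],"roll": 0.0873,"hand": 0.045},
    {"offset": [-0.3,0.1083,0],"roll": 0.1309,"hand": 0.045},
    {"offset": [-0.4,0.1167,0],"roll": 0.1745,"hand": 0.045},
    {"offset": [-0.5,0.1167,0],"roll": 0.2182,"hand": 0.045},
    {"offset": [-0.6,0.1167,0],"roll": 0.2618,"hand": 0.045},
    {"offset": [-0.7,0.1,0],"roll": 0.3054,"hand": 0.045},
    {"offset": [-0.8,0.0833,0.0167],"roll": 0.3491,"hand": 0.045},
    {"offset": [-0.8833,0.075,0.0333],"roll": 0.3927,"hand": 0.045},
    {"offset": [-0.9483,0.06,0.045],"roll": 0.3927,"hand": 0.045},
    {"offset": [-0.9483,0.06,0.045],"roll": 0.3927,"hand": 0.045},
    {"offset": [-0.9483,0.06,0.045],"roll": 0.3927,"hand": 0.045}
  ]
}}

```text
time: 7.58
eef_pos: [484.1, -220.1, 98.5]
tool_rot: [0.999, 0.049, -0.0, -0.0]
contact_force: [-0.1, 0.6, -0.6]
grip_width: 44.9
gripper_force: 0.0
```

```bash
python3 - <<'E'
from plant import viewer
import numpy as np
for n in("scene","top"): np.savez(f"{n}2.npz",**viewer.camera(n))
from h import *
a=load("scene2.npz"); cv2.imwrite("pics/s2.png",np.vstack([cv2.resize(a["image"][150:290,60:460,::-1],None,fx=2,fy=2),cv2.resize(load("top2.npz")["image"][140:290,60:460,::-1],None,fx=2,fy=2)]))
P=cloud(load("top2.npz")); Q=P[200:250,98:180].reshape(-1,3); Q=Q[(Q[:,2]>14)&(Q[:,2]<45)]
print(cv2.minAreaRect(Q[:,:2].astype(np.float32)),np.percentile(Q[:,2],95))
E
python3 go.py 484 -220.4 7 95.5
```

```text
((417.0304260253906, 349.52410888671875), (74.26696014404297, 122.95963287353516), 3.728229522705078) 31.4548636073035
t 7.7 pos [ 484.5 -219.4   98.7] tilt [-0.     0.001 -1.   ] q7 -0.91 grip 44.7 F 0.0 force [ 0.2 -0.   0.7]
y-angle -84.3
offset [-0.0006  0.0011  0.0917] roll 0.2 (rel -60)
```

View pics/s2.png

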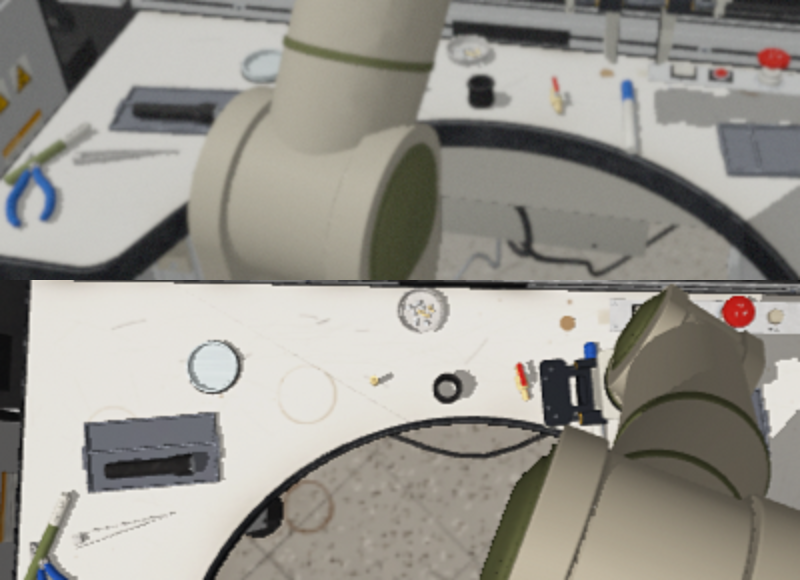

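Torch lies in the wide lane (top half: 150,467). The scene view surprisingly does not show the gripper at the marker; I'll check the projection while checking the marker.

```bash
python3 - <<'E'
from h import *
for f in("scene2.npz","top2.npz"):
    c=load(f)
    for p in((484.5,-219.4,98.7),(484.5,-219.4,250)): 
        u=cv2.projectPoints(np.array([p]),c["rvec"],c["tvec"],c["mtx"],None)[0].ravel(); print(f,u.round(1),c["range_z"][int(u[1]),int(u[0])])
a,b=load("scene1.npz"),load("scene2.npz"); print(np.abs(a["image"].astype(int)-b["image"]).mean())
cv2.imwrite("pics/s2full.png",b["image"][:,:,::-1])
E
```

```text
scene2.npz [377.2 179.3] 1371.7592
scene2.npz [383.3 122.9] 1059.0658
top2.npz [363.5 197.8] 993.18866
top2.npz [377.3 190.8] 673.1674
8.727976190476191
```

View pics/s2full.png

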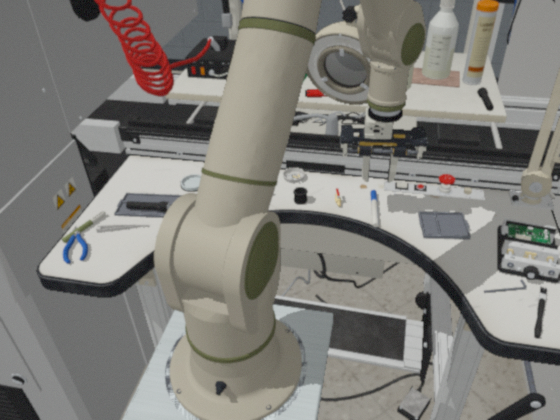

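All consistent: the gripper is visible with its fingertips at (367–390,182), straddling the marker's line. Descend and grip.

In the tool's units: 0.0915 m is 0.1525, 0.091 m is 0.1517.

>>> {"fn": "jog_arm", "kwargs": {
  "steps": [
    {"offset": [-0.0017,0.0017,0.0583],"roll": 0,"hand": 0.045},
    {"offset": [-0.0017,0.0017,0.1167],"roll": 0,"hand": 0.045},
    {"offset": [-0.0017,0.0017,0.1433],"roll": 0,"hand": 0.045},
    {"offset": [-0.0017,0.0017,0.1517],"roll": 0,"hand": 0.045},
    {"offset": [-0.0017,0.0017,0.1525],"roll": 0,"hand": 0.045},
    {"offset": [-0.0017,0.0017,0.1525],"roll": 0,"hand": 0.01},
    {"offset": [-0.0017,0.0017,0.1525],"roll": 0,"hand": 0.01},
    {"offset": [-0.0017,0.0017,0.1525],"roll": 0,"hand": 0.01},
    {"offset": [-0.0017,0.0017,0.1525],"roll": 0,"hand": 0.01}
  ]
}}

```text
time: 8.8
eef_pos: [483.5, -222.0, 7.4]
tool_rot: [0.999, 0.049, 0.0, 0.0]
contact_force: [-0.5, -0.5, 4.4]
grip_width: 15.4
gripper_force: 30.0
```

```bash
python3 go.py 435.8 346.8 110 5.8
```

```text
t 8.8 pos [ 483.5 -222.     7.4] tilt [ 0. -0. -1.] q7 -0.87 grip 15.4 F 30.0 force [-0.5 -0.5  4.4]
y-angle -84.4
offset [ 0.0083 -0.5707 -0.1027] roll -90.2 (rel -33)
```

In the tool's units: -0.561 m is -0.935, -0.04 m is -0.0667, -90 degrees is -0.3927.

>>> {"fn": "jog_arm", "kwargs": {
  "steps": [
    {"offset": [0,0,-0.0667],"roll": 0,"hand": 0.01},
    {"offset": [0.0167,-0.0333,-0.1333],"roll": -0.0218,"hand": 0.01},
    {"offset": [0.0333,-0.1167,-0.1717],"roll": -0.0654,"hand": 0.01},
    {"offset": [0.05,-0.2167,-0.1717],"roll": -0.1091,"hand": 0.01},
    {"offset": [0.0667,-0.3167,-0.1717],"roll": -0.1527,"hand": 0.01},
    {"offset": [0.0833,-0.4167,-0.1717],"roll": -0.1963,"hand": 0.01},
    {"offset": [0.0833,-0.5167,-0.1717],"roll": -0.24,"hand": 0.01},
    {"offset": [0.0833,-0.6167,-0.1717],"roll": -0.2836,"hand": 0.01},
    {"offset": [0.0667,-0.7167,-0.1717],"roll": -0.3272,"hand": 0.01},
    {"offset": [0.05,-0.8167,-0.1717],"roll": -0.3709,"hand": 0.01},
    {"offset": [0.0333,-0.9,-0.1717],"roll": -0.3927,"hand": 0.01},
    {"offset": [0.015,-0.935,-0.1717],"roll": -0.3927,"hand": 0.01}
  ]
}}

```text
time: 10.3
eef_pos: [436.0, 340.6, 110.0]
tool_rot: [0.67, 0.742, 0.001, -0.001]
contact_force: [-0.6, 0.2, 0.0]
grip_width: 15.4
gripper_force: 30.0
```

```bash
python3 go.py 436.8 336.8 11 5.8
```

```text
t 10.3 pos [436.  340.6 110. ] tilt [-0.     0.002 -1.   ] q7 -0.79 grip 15.4 F 30.0 force [-0.6  0.2  0. ]
y-angle 5.9
offset [-0.004   0.0003  0.099 ] roll 0.1 (rel -32)
```

In the tool's units: 0.088 m is 0.1467, 0.08 m is 0.1333.

>>> {"fn": "jog_arm", "kwargs": {
  "steps": [
    {"offset": [0,0.0067,0],"roll": 0,"hand": 0.01},
    {"offset": [0,0.0067,0.05],"roll": 0,"hand": 0.01},
    {"offset": [0,0.0067,0.1],"roll": 0,"hand": 0.01},
    {"offset": [0,0.0067,0.1333],"roll": 0,"hand": 0.01},
    {"offset": [0,0.0067,0.1467],"roll": 0,"hand": 0.01},
    {"offset": [0,0.0067,0.1467],"roll": 0,"hand": 0.01},
    {"offset": [0,0.0067,0.1467],"roll": 0,"hand": 0.01}
  ]
}}

```text
time: 11.18
eef_pos: [441.8, 337.6, 22.8]
tool_rot: [0.672, 0.741, 0.0, 0.0]
contact_force: [0.1, -0.2, -0.2]
grip_width: 14.9
gripper_force: 30.0
```

```bash
python3 go.py 440.8 336.8 10.4 5.8
```

```text
t 11.2 pos [441.8 337.6  22.8] tilt [ 0.001  0.    -1.   ] q7 -0.81 grip 14.9 F 30.0 force [ 0.1 -0.2 -0.2]
y-angle 5.6
offset [-0.0007 -0.0011  0.0124] roll -0.2 (rel -32)
```

In the tool's units: 0.0125 m is 0.0208, -0.001 m is -0.0017.

>>> {"fn": "jog_arm", "kwargs": {
  "steps": [
    {"offset": [-0.0017,-0.0017,0.01],"roll": 0,"hand": 0.01},
    {"offset": [-0.0017,-0.0017,0.0167],"roll": 0,"hand": 0.01},
    {"offset": [-0.0017,-0.0017,0.0208],"roll": 0,"hand": 0.01},
    {"offset": [-0.0017,-0.0017,0.0208],"roll": 0,"hand": 0.01}
  ]
}}

```text
time: 11.68
eef_pos: [440.3, 336.5, 10.4]
tool_rot: [0.672, 0.741, 0.0, 0.0]
contact_force: [-2.6, -2.3, 13.7]
grip_width: 14.8
gripper_force: 30.0
```

In the tool's units: -0.1 m is -0.1667, -0.06 m is -0.1.

>>> {"fn": "jog_arm", "kwargs": {
  "steps": [
    {"offset": [0,0,-0.0008],"roll": 0,"hand": 0.02},
    {"offset": [0,0,-0.0008],"roll": 0,"hand": 0.02},
    {"offset": [0,0,-0.0017],"roll": 0,"hand": 0.022},
    {"offset": [0,0,-0.0333],"roll": 0,"hand": 0.022},
    {"offset": [0,0,-0.1],"roll": 0,"hand": 0.03},
    {"offset": [0,0,-0.1667],"roll": 0,"hand": 0.04}
  ]
}}

```text
time: 12.42
eef_pos: [440.0, 336.4, 110.3]
tool_rot: [0.672, 0.741, -0.001, -0.0]
contact_force: [-0.4, 1.0, 0.2]
grip_width: 35.5
gripper_force: 0.0
```

```bash
python3 go.py 509 -126 100 100; python3 - <<'E'
from meas import *
# valve: brass mask only, both views at 8x
c=load("top2.npz"); hsv=cv2.cvtColor(c["image"],cv2.COLOR_RGB2HSV)
ms=[]
for lo,hi,z in(([12,60,90],[40,255,255],7),([0,150,90],[8,255,255],26)):
    m=cv2.inRange(hsv,np.array(lo),np.array(hi)); m[:,:312]=0;m[:,334:]=0;m[:176]=0;m[204:]=0
    px=np.argwhere(m)[:,::-1]; X=plane(c,px,z)[:,:2].astype(np.float32); print(len(px),cv2.minAreaRect(X),cv2.fitLine(X,cv2.DIST_L2,0,.01,.01).ravel())
a=cv2.resize(load("top0.npz")["image"][176:204,310:336,::-1],None,fx=14,fy=14,interpolation=cv2.INTER_NEAREST)
b=cv2.resize(load("scene2.npz")["image"][182:210,326:352,::-1],None,fx=14,fy=14,interpolation=cv2.INTER_NEAREST)
cv2.imwrite("pics/valve.png",np.hstack([a,b]))
P=cloud(c)[176:204,312:334]; z=P[...,2]; 
for lo,hi in((8,20),(20,36)):
    q=P[(z>lo)&(z<hi)][:,:2].astype(np.float32); print(lo,len(q),cv2.minAreaRect(q),cv2.fitLine(q,cv2.DIST_L2,0,.01,.01).ravel())
E
```

```text
t 12.4 pos [440.  336.4 110.3] tilt [-0.001 -0.001 -1.   ] q7 -0.79 grip 35.5 F 0.0 force [-0.4  1.   0.2]
y-angle 5.6
offset [-0.4669  0.0233  0.0106] roll 85.6 (rel -66)
46 ((507.6649475097656, -126.82522583007812), (41.17905044555664, 14.370752334594727), 14.583688735961914) [ 9.2458940e-01  3.8096511e-01  5.0302466e+02 -1.2669984e+02]
26 ((517.130615234375, -124.09867095947266), (26.494525909423828, 5.625185966491699), 18.990528106689453) [ 9.65179026e-01  2.61590242e-01  5.17125122e+02 -1.24101166e+02]
8 47 ((508.7879638671875, -126.14149475097656), (44.37363815307617, 14.176608085632324), 17.13679313659668) [ 9.27234590e-01  3.74480933e-01  5.04958740e+02 -1.26063446e+02]
20 33 ((517.4851684570312, -123.83296203613281), (28.718891143798828, 6.84266996383667), 15.767696380615234) [ 9.6180505e-01  2.7373537e-01  5.1693250e+02 -1.2406751e+02]
```

View pics/valve.png

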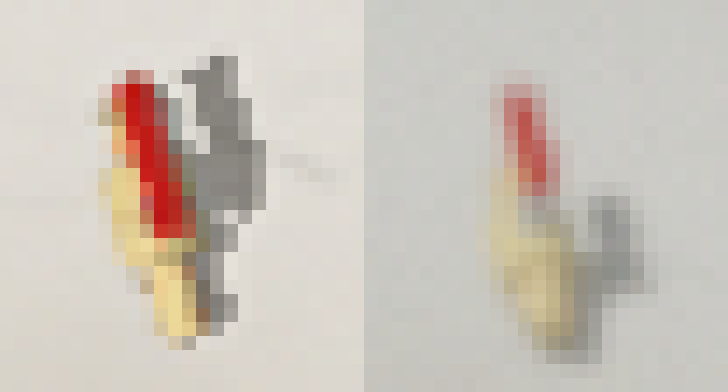

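Valve: red lever (crop 150,155) lies above and along the pipe, axis about 15.5° off world x, brass body at crop (130,215). Moving over it and checking the marker.

In the tool's units: -0.467 m is -0.7783, -0.45 m is -0.75, 80 degrees is 0.3491.

>>> {"fn": "jog_arm", "kwargs": {
  "steps": [
    {"offset": [-0.0833,0.05,0],"roll": 0.0436,"hand": 0.045},
    {"offset": [-0.1667,0.0833,0],"roll": 0.0873,"hand": 0.045},
    {"offset": [-0.2667,0.1,0],"roll": 0.1309,"hand": 0.045},
    {"offset": [-0.3667,0.1,0],"roll": 0.1745,"hand": 0.045},
    {"offset": [-0.4667,0.1,0],"roll": 0.2182,"hand": 0.045},
    {"offset": [-0.5667,0.0833,0],"roll": 0.2618,"hand": 0.045},
    {"offset": [-0.6667,0.0667,0],"roll": 0.3054,"hand": 0.045},
    {"offset": [-0.75,0.05,0.0167],"roll": 0.3491,"hand": 0.045},
    {"offset": [-0.7783,0.0383,0.0333],"roll": 0.3491,"hand": 0.045},
    {"offset": [-0.7783,0.0383,0.0333],"roll": 0.3491,"hand": 0.045},
    {"offset": [-0.7783,0.0383,0.0333],"roll": 0.3491,"hand": 0.045}
  ]
}}

```text
time: 13.8
eef_pos: [509.3, -124.8, 89.7]
tool_rot: [0.991, 0.137, 0.0, -0.0]
contact_force: [-0.4, 0.0, 0.4]
grip_width: 44.9
gripper_force: 0.0
```

```bash
python3 - <<'E'
from plant import viewer
import numpy as np
for n in("scene","top"): np.savez(f"{n}3.npz",**viewer.camera(n))
from h import *
a=load("scene3.npz")["image"][:,:,::-1];b=load("top3.npz")["image"][:,:,::-1]
cv2.imwrite("pics/s3.png",np.hstack([cv2.resize(a[180:230,100:200],None,fx=4,fy=4),cv2.resize(b[190:255,90:190],None,fx=4,fy=4)[:200]]))
E
python3 go.py 508.5 -126.3 4 105.5
```

```text
t 13.9 pos [ 509.6 -124.5   89.9] tilt [ 0.001  0.    -1.   ] q7 -0.95 grip 45.4 F 0.0 force [0.4 0.1 0.5]
y-angle -74.2
offset [-0.0016  0.0015  0.0859] roll 0.3 (rel -61)
```

View pics/s3.png

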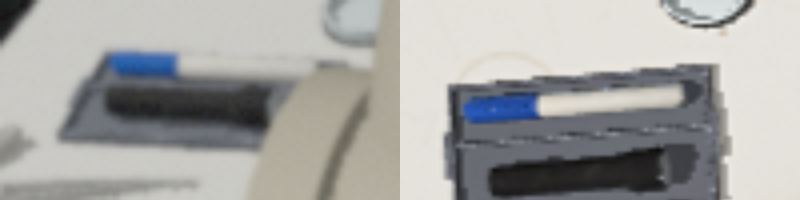

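Both lie in their lanes: marker (right half 575,103), torch (580,172), clear of the walls. Grip the valve.

In the tool's units: 0.0855 m is 0.1425, 0.0015 m is 0.0025.

>>> {"fn": "jog_arm", "kwargs": {
  "steps": [
    {"offset": [-0.0033,0.0025,0.05],"roll": 0,"hand": 0.045},
    {"offset": [-0.0033,0.0025,0.1],"roll": 0,"hand": 0.045},
    {"offset": [-0.0033,0.0025,0.1333],"roll": 0,"hand": 0.045},
    {"offset": [-0.0033,0.0025,0.1425],"roll": 0,"hand": 0.045},
    {"offset": [-0.0033,0.0025,0.1425],"roll": 0,"hand": 0.045},
    {"offset": [-0.0033,0.0025,0.1425],"roll": 0,"hand": 0.01},
    {"offset": [-0.0033,0.0025,0.1425],"roll": 0,"hand": 0.01},
    {"offset": [-0.0033,0.0025,0.1425],"roll": 0,"hand": 0.01},
    {"offset": [-0.0033,0.0025,0.1425],"roll": 0,"hand": 0.01}
  ]
}}

```text
time: 15.02
eef_pos: [507.6, -127.9, 4.4]
tool_rot: [0.991, 0.136, 0.0, 0.0]
contact_force: [-0.0, 0.6, 3.7]
grip_width: 14.0
gripper_force: 30.0
```

```bash
python3 go.py 457.9 -402.9 80 7.4
```

```text
t 15.0 pos [ 507.6 -127.9    4.4] tilt [ 0.  0. -1.] q7 -0.91 grip 14.0 F 30.0 force [-0.   0.6  3.7]
y-angle -74.4
offset [-0.1219  0.2515 -0.0756] roll -81.8 (rel 49)
```

In the tool's units: 0.2515 m is 0.4192, 0.225 m is 0.375, -82 degrees is -0.3578.

>>> {"fn": "jog_arm", "kwargs": {
  "steps": [
    {"offset": [0,0,-0.05],"roll": 0,"hand": 0.01},
    {"offset": [0,0,-0.1],"roll": 0,"hand": 0.01},
    {"offset": [-0.0167,0.0333,-0.1267],"roll": -0.0436,"hand": 0.01},
    {"offset": [-0.05,0.1,-0.1267],"roll": -0.0873,"hand": 0.01},
    {"offset": [-0.0833,0.1667,-0.1267],"roll": -0.1309,"hand": 0.01},
    {"offset": [-0.1167,0.2417,-0.1267],"roll": -0.1745,"hand": 0.01},
    {"offset": [-0.15,0.3083,-0.1267],"roll": -0.2182,"hand": 0.01},
    {"offset": [-0.1833,0.375,-0.1267],"roll": -0.2618,"hand": 0.01},
    {"offset": [-0.2033,0.4192,-0.1267],"roll": -0.3054,"hand": 0.01},
    {"offset": [-0.2033,0.4192,-0.1267],"roll": -0.3491,"hand": 0.01},
    {"offset": [-0.2033,0.4192,-0.1267],"roll": -0.3578,"hand": 0.01},
    {"offset": [-0.2033,0.4192,-0.1267],"roll": -0.3578,"hand": 0.01}
  ]
}}

```text
time: 16.52
eef_pos: [457.7, -402.5, 80.0]
tool_rot: [0.659, 0.752, 0.0, -0.0]
contact_force: [-0.4, 1.1, 0.1]
grip_width: 14.0
gripper_force: 30.0
```

```bash
python3 go.py 457.9 -402.9 7.4 7.4; python3 - <<'E'
from plant import viewer
import numpy as np
for n in("scene","top"): np.savez(f"{n}4.npz",**viewer.camera(n))
from h import *
a=load("scene4.npz")["image"][:,:,::-1];b=load("top4.npz")["image"][:,:,::-1]
cv2.imwrite("pics/s4.png",np.hstack([cv2.resize(a[130:250,400:500],None,fx=4,fy=4),cv2.resize(b[140:260,360:460],None,fx=4,fy=4)]))
E
```

```text
t 16.5 pos [ 457.7 -402.5   80. ] tilt [-0.  0. -1.] q7 0.42 grip 14.0 F 30.0 force [-0.4  1.1  0.1]
y-angle 7.5
offset [-0.0005  0.0002  0.0726] roll 0.1 (rel 49)
```

View pics/s4.png

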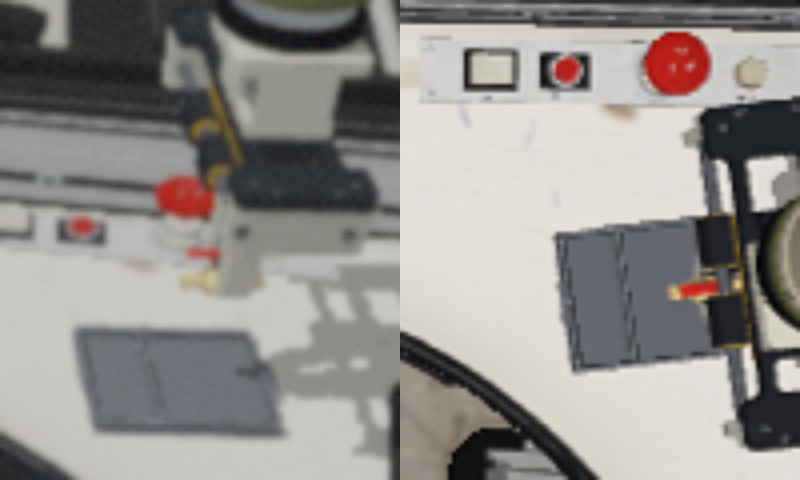

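```bash
python3 - <<'E'
from h import *
c=load("top4.npz"); print(cv2.projectPoints(np.array([[457.7,-402.5,84.]]),c["rvec"],c["tvec"],c["mtx"],None)[0].ravel())
print(plane(c,[(360+268/4,140+292/4)],84))
d=load("scene4.npz");print(plane(d,[(400+183/4,130+280/4)],84), tri(c,(360+268/4,140+292/4),d,(400+183/4,130+280/4)))
E
```

```text
[438.04909955 210.79556297]
[[ 451.89855744 -375.73404073   84.        ]]
[[ 448.73804398 -377.77305363   84.        ]] [ 452.17171711 -377.54444187   81.17828977]
```

Valve is held level, lever up, pipe end about 25 mm from the TCP as it should be. Lower it.

In the tool's units: 0.0725 m is 0.1208, 0.072 m is 0.12.

>>> {"fn": "jog_arm", "kwargs": {
  "steps": [
    {"offset": [-0.0017,0,0.05],"roll": 0,"hand": 0.01},
    {"offset": [-0.0017,0,0.0917],"roll": 0,"hand": 0.01},
    {"offset": [-0.0017,0,0.11],"roll": 0,"hand": 0.01},
    {"offset": [-0.0017,0,0.1167],"roll": 0,"hand": 0.01},
    {"offset": [-0.0017,0,0.12],"roll": 0,"hand": 0.01},
    {"offset": [-0.0017,0,0.1208],"roll": 0,"hand": 0.01},
    {"offset": [-0.0017,0,0.1208],"roll": 0,"hand": 0.01}
  ]
}}

```text
time: 17.5
eef_pos: [458.0, -404.2, 8.1]
tool_rot: [0.659, 0.752, -0.0, 0.0]
contact_force: [0.1, 1.1, -0.1]
grip_width: 13.8
gripper_force: 30.0
```

In the tool's units: 0.001 m is 0.0017, 0.0007 m is 0.0012.

>>> {"fn": "jog_arm", "kwargs": {
  "steps": [
    {"offset": [0,0,0.0012],"roll": 0,"hand": 0.01},
    {"offset": [0,0,0.0012],"roll": 0,"hand": 0.01},
    {"offset": [0,0,0.0017],"roll": 0,"hand": 0.01},
    {"offset": [0,0,0.0017],"roll": 0,"hand": 0.01}
  ]
}}

```text
time: 18.0
eef_pos: [458.0, -404.2, 7.4]
tool_rot: [0.659, 0.752, -0.0, 0.0]
contact_force: [-1.6, 0.6, 8.0]
grip_width: 14.0
gripper_force: 30.0
```

Contact. Release and go to the spacer.

In the tool's units: -0.1 m is -0.1667, -0.07 m is -0.1167.

>>> {"fn": "jog_arm", "kwargs": {
  "steps": [
    {"offset": [0,0,0],"roll": 0,"hand": 0.035},
    {"offset": [0,0,-0.0008],"roll": 0,"hand": 0.035},
    {"offset": [0,0,-0.0008],"roll": 0,"hand": 0.035},
    {"offset": [0,0,-0.05],"roll": 0,"hand": 0.035},
    {"offset": [0,0,-0.1167],"roll": 0,"hand": 0.035},
    {"offset": [0,0,-0.1667],"roll": 0,"hand": 0.035},
    {"offset": [0,0,-0.1667],"roll": 0,"hand": 0.035}
  ]
}}

```text
time: 18.88
eef_pos: [458.8, -404.8, 108.7]
tool_rot: [0.659, 0.752, 0.0, 0.002]
contact_force: [-0.5, 0.0, -0.3]
grip_width: 35.0
gripper_force: 0.0
```

```bash
python3 go.py 506.5 62.2 100 52.5; python3 - <<'E'
from meas import *
c,d=load("top3.npz"),load("scene3.npz")
M={}
for n,cc,(u0,v0,u1,v1) in(("t",c,(240,180,256,198)),("s",d,(255,180,285,205))):
    hsv=cv2.cvtColor(cc["image"],cv2.COLOR_RGB2HSV); m=cv2.inRange(hsv,np.array([12,60,90]),np.array([40,255,255]));b=np.zeros_like(m);b[v0:v1,u0:u1]=m[v0:v1,u0:u1]
    p=np.argwhere(b)[:,::-1]; print(n,len(p),p.mean(0) if len(p) else "", p.min(0) if len(p) else "",p.max(0) if len(p) else "")
    if n=="t": print(plane(c,p,30).mean(0))
E
```

```text
t 18.9 pos [ 458.8 -404.8  108.7] tilt [ 0.003 -0.002 -1.   ] q7 0.44 grip 35.0 F 0.0 force [-0.5  0.  -0.3]
y-angle 7.6
offset [0.4566 0.109  0.0077] roll -44.9 (rel 45)
t 14 [246.64285714 189.78571429] [245 188] [248 192]
[506.1601342   62.27818395  30.        ]
s 0
```

In the tool's units: 0.457 m is 0.7617, 0.45 m is 0.75, -45 degrees is -0.1963.

>>> {"fn": "jog_arm", "kwargs": {
  "steps": [
    {"offset": [0.1,0.0333,0],"roll": -0.0349,"hand": 0.04},
    {"offset": [0.2,0.0667,0],"roll": -0.0698,"hand": 0.04},
    {"offset": [0.3,0.0917,0],"roll": -0.1047,"hand": 0.04},
    {"offset": [0.4,0.1167,0],"roll": -0.1396,"hand": 0.04},
    {"offset": [0.5,0.1333,0],"roll": -0.1745,"hand": 0.04},
    {"offset": [0.6,0.15,0],"roll": -0.1963,"hand": 0.04},
    {"offset": [0.7,0.1667,0],"roll": -0.1963,"hand": 0.04},
    {"offset": [0.75,0.1817,0.0133],"roll": -0.1963,"hand": 0.04},
    {"offset": [0.7617,0.1817,0.03],"roll": -0.1963,"hand": 0.04},
    {"offset": [0.7617,0.1817,0.0467],"roll": -0.1963,"hand": 0.04},
    {"offset": [0.7617,0.1817,0.0467],"roll": -0.1963,"hand": 0.04}
  ]
}}

```text
time: 20.25
eef_pos: [504.3, 61.7, 77.4]
tool_rot: [0.321, 0.947, -0.001, -0.001]
contact_force: [0.2, -0.3, -0.0]
grip_width: 39.9
gripper_force: 0.0
```

```bash
python3 go.py 506.3 62.2 12 52.5; python3 - <<'E'
from plant import viewer
import numpy as np
for n in("scene","top"): np.savez(f"{n}5.npz",**viewer.camera(n))
from h import *
a=load("scene5.npz")["image"][:,:,::-1];b=load("top5.npz")["image"][:,:,::-1]
cv2.imwrite("pics/s5.png",np.hstack([cv2.resize(b[150:250,220:320],None,fx=4,fy=4),cv2.resize(b[150:250,370:470],None,fx=4,fy=4)]))
E
```

```text
t 20.2 pos [504.3  61.7  77.4] tilt [-0.003 -0.001 -1.   ] q7 0.13 grip 39.9 F 0.0 force [ 0.2 -0.3 -0. ]
y-angle 52.5
offset [-0.0013  0.0018  0.0654] roll 0.0 (rel 45)
```

View pics/s5.png

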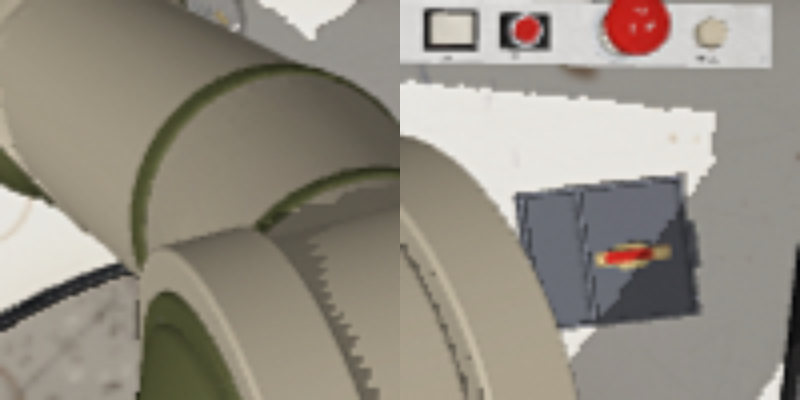

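Valve sits upright in the large bay, lever up (right half 635,256). The arm hides the spacer; grip it as measured.

In the tool's units: 0.065 m is 0.1083, -0.001 m is -0.0017.

>>> {"fn": "jog_arm", "kwargs": {
  "steps": [
    {"offset": [-0.0017,0.0033,0],"roll": 0,"hand": 0.04},
    {"offset": [-0.0017,0.0033,0.05],"roll": 0,"hand": 0.04},
    {"offset": [-0.0017,0.0033,0.0917],"roll": 0,"hand": 0.04},
    {"offset": [-0.0017,0.0033,0.1083],"roll": 0,"hand": 0.04},
    {"offset": [-0.0017,0.0033,0.1083],"roll": 0,"hand": 0.04},
    {"offset": [-0.0017,0.0033,0.1083],"roll": 0,"hand": 0.006},
    {"offset": [-0.0017,0.0033,0.1083],"roll": 0,"hand": 0.006},
    {"offset": [-0.0017,0.0033,0.1083],"roll": 0,"hand": 0.006},
    {"offset": [-0.0017,0.0033,0.1083],"roll": 0,"hand": 0.006}
  ]
}}

```text
time: 21.48
eef_pos: [507.5, 64.3, 14.0]
tool_rot: [0.321, 0.947, 0.0, 0.0]
contact_force: [-0.4, -0.2, 4.9]
grip_width: 9.7
gripper_force: 30.0
```

```bash
python3 go.py 451.2 -351.3 100 7.4
```

```text
t 21.5 pos [507.5  64.3  14. ] tilt [ 0.001 -0.    -1.   ] q7 0.02 grip 9.7 F 30.0 force [-0.4 -0.2  4.9]
y-angle 52.6
offset [-0.2077 -0.3644 -0.0861] roll 45.2 (rel 45)
```

In the tool's units: -0.3645 m is -0.6075, -0.35 m is -0.5833, 45 degrees is 0.1963.

>>> {"fn": "jog_arm", "kwargs": {
  "steps": [
    {"offset": [0,0,-0.0667],"roll": 0,"hand": 0.006},
    {"offset": [-0.0083,-0.0167,-0.125],"roll": 0.0218,"hand": 0.006},
    {"offset": [-0.05,-0.0833,-0.1433],"roll": 0.0524,"hand": 0.006},
    {"offset": [-0.1,-0.1667,-0.1433],"roll": 0.0873,"hand": 0.006},
    {"offset": [-0.15,-0.2583,-0.1433],"roll": 0.1222,"hand": 0.006},
    {"offset": [-0.2,-0.35,-0.1433],"roll": 0.1571,"hand": 0.006},
    {"offset": [-0.25,-0.4417,-0.1433],"roll": 0.1963,"hand": 0.006},
    {"offset": [-0.3,-0.525,-0.1433],"roll": 0.1963,"hand": 0.006},
    {"offset": [-0.3333,-0.5833,-0.1433],"roll": 0.1963,"hand": 0.006},
    {"offset": [-0.3467,-0.6075,-0.1433],"roll": 0.1963,"hand": 0.006},
    {"offset": [-0.3467,-0.6075,-0.1433],"roll": 0.1963,"hand": 0.006},
    {"offset": [-0.3467,-0.6075,-0.1433],"roll": 0.1963,"hand": 0.006}
  ]
}}

```text
time: 22.98
eef_pos: [451.9, -349.4, 99.6]
tool_rot: [0.658, 0.753, 0.0, -0.0]
contact_force: [-0.4, 0.4, -0.1]
grip_width: 10.1
gripper_force: 30.0
```

```bash
python3 go.py 451.2 -351.3 18 7.4; python3 - <<'E'
from plant import viewer
import numpy as np
for n in("scene","top"): np.savez(f"{n}6.npz",**viewer.camera(n))
from h import *
a=load("scene6.npz")["image"][:,:,::-1];b=load("top6.npz")["image"][:,:,::-1]
cv2.imwrite("pics/s6.png",np.hstack([cv2.resize(a[130:250,390:490],None,fx=4,fy=4),cv2.resize(b[140:260,360:460],None,fx=4,fy=4)]))
E
```

```text
t 23.0 pos [ 451.9 -349.4   99.6] tilt [ 0.     0.001 -1.   ] q7 0.34 grip 10.1 F 30.0 force [-0.4  0.4 -0.1]
y-angle 7.8
offset [-0.0019 -0.001   0.0816] roll 0.4 (rel 45)
```

View pics/s6.png

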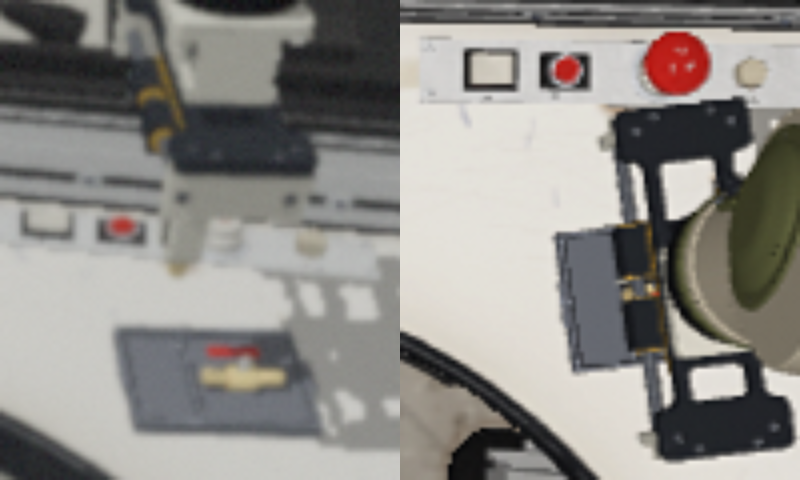

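The valve stands well in the large bay (left half 240,375). The spacer is held upright below the fingers (177,268). Lower it.

In the tool's units: 0.082 m is 0.1367, -0.001 m is -0.0017.

>>> {"fn": "jog_arm", "kwargs": {
  "steps": [
    {"offset": [-0.0017,-0.0017,0.0583],"roll": 0,"hand": 0.006},
    {"offset": [-0.0017,-0.0017,0.1083],"roll": 0,"hand": 0.006},
    {"offset": [-0.0017,-0.0017,0.1267],"roll": 0,"hand": 0.006},
    {"offset": [-0.0017,-0.0017,0.1333],"roll": 0,"hand": 0.006},
    {"offset": [-0.0017,-0.0017,0.1367],"roll": 0,"hand": 0.006},
    {"offset": [-0.0017,-0.0017,0.1367],"roll": 0,"hand": 0.006},
    {"offset": [-0.0017,-0.0017,0.1367],"roll": 0,"hand": 0.006}
  ]
}}

```text
time: 23.95
eef_pos: [450.7, -352.9, 18.2]
tool_rot: [0.659, 0.752, 0.0, 0.001]
contact_force: [-0.1, 0.1, -0.4]
grip_width: 9.8
gripper_force: 30.0
```

In the tool's units: 0.0014 m is 0.0023, 0.0007 m is 0.0012.

>>> {"fn": "jog_arm", "kwargs": {
  "steps": [
    {"offset": [0,0,0.0012],"roll": 0,"hand": 0.006},
    {"offset": [0,0,0.0012],"roll": 0,"hand": 0.006},
    {"offset": [0,0,0.0023],"roll": 0,"hand": 0.006},
    {"offset": [0,0,0.0023],"roll": 0,"hand": 0.006}
  ]
}}

```text
time: 24.45
eef_pos: [450.5, -352.8, 16.9]
tool_rot: [0.659, 0.753, -0.0, 0.0]
contact_force: [-1.7, 1.4, 10.2]
grip_width: 9.6
gripper_force: 30.0
```

In the tool's units: -0.1 m is -0.1667, -0.09 m is -0.15.

>>> {"fn": "jog_arm", "kwargs": {
  "steps": [
    {"offset": [0,0,-0.0005],"roll": 0,"hand": 0.006},
    {"offset": [0,0,-0.0005],"roll": 0,"hand": 0.03},
    {"offset": [0,0,-0.0005],"roll": 0,"hand": 0.03},
    {"offset": [0,0,-0.0005],"roll": 0,"hand": 0.03},
    {"offset": [0,0,-0.0333],"roll": 0,"hand": 0.03},
    {"offset": [0,0,-0.0833],"roll": 0,"hand": 0.03},
    {"offset": [0,0,-0.15],"roll": 0,"hand": 0.05},
    {"offset": [0,0,-0.1667],"roll": 0,"hand": 0.07}
  ]
}}

```text
time: 25.45
eef_pos: [451.3, -353.2, 118.3]
tool_rot: [0.659, 0.752, 0.0, 0.002]
contact_force: [-0.3, -1.3, -0.3]
grip_width: 45.3
gripper_force: 0.0
```

```bash
python3 go.py 497.5 -30.5 100 86.5; python3 - <<'E'
from h import *
c,d=load("top4.npz"),load("scene4.npz")
for n,cc,(u0,v0,u1,v1),z in(("t",c,(270,178,298,208),33),("s",d,(288,178,314,212),33)):
    P=cloud(cc)[v0:v1,u0:u1]; m=(P[...,2]>27)&(P[...,2]<45); q=P[m]; print(n,len(q),cv2.minEnclosingCircle(q[:,:2].astype(np.float32)),np.median(q[:,2]))
c=load("top4.npz");P=cloud(c)[160:206,145:192].reshape(-1,3);q=P[(P[:,2]>7)&(P[:,2]<20)];print("rest",cv2.minEnclosingCircle(q[:,:2].astype(np.float32)),cv2.fitEllipse(cv2.convexHull(q[:,:2].astype(np.float32))))
E
```

```text
t 25.4 pos [ 451.3 -353.2  118.3] tilt [ 0.003 -0.002 -1.   ] q7 0.35 grip 45.3 F 0.0 force [-0.3 -1.3 -0.3]
y-angle 7.6
offset [0.3138 0.0885 0.0178] roll 101.1 (rel -90)
t 89 ((498.23797607421875, -30.706268310546875), 18.01441192626953) 32.82656690932231
s 6 ((494.6139221191406, -44.90568542480469), 7.054555416107178) 30.389128386547725
rest ((537.1239624023438, 261.4771728515625), 61.933956146240234) ((536.5741577148438, 262.197998046875), (94.48682403564453, 127.60018157958984), 157.56903076171875)
```

```bash
python3 go.py 498 -30.6 80 41; python3 - <<'E'
from plant import viewer
import numpy as np
for n in("scene","top"): np.savez(f"{n}7.npz",**viewer.camera(n))
from h import *
a=load("scene7.npz")["image"][:,:,::-1];b=load("top7.npz")["image"][:,:,::-1]
cv2.imwrite("pics/s7.png",np.hstack([cv2.resize(a[180:260,400:500],None,fx=4,fy=4),cv2.resize(b[160:240,100:200],None,fx=4,fy=4)]))
E
```

```text
t 25.4 pos [ 451.3 -353.2  118.3] tilt [ 0.003 -0.002 -1.   ] q7 0.35 grip 45.3 F 0.0 force [-0.3 -1.3 -0.3]
y-angle 7.6
offset [0.3136 0.0889 0.0378] roll -33.4 (rel 45)
```

View pics/s7.png

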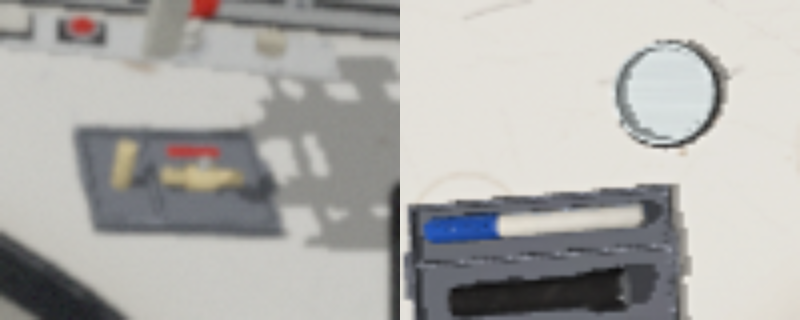

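Spacer stands in the small bay (left half 124,165), valve in the large bay; rest at (167,183.5) in the top picture. On to the loupe.

In the tool's units: 0.314 m is 0.5233, 0.29 m is 0.4833, -33 degrees is -0.144.

>>> {"fn": "jog_arm", "kwargs": {
  "steps": [
    {"offset": [0.1,0.0333,0],"roll": -0.0262,"hand": 0.065},
    {"offset": [0.2,0.0667,0],"roll": -0.0524,"hand": 0.065},
    {"offset": [0.3,0.0917,0],"roll": -0.0785,"hand": 0.065},
    {"offset": [0.4,0.1167,0],"roll": -0.1091,"hand": 0.065},
    {"offset": [0.4833,0.1383,0.0167],"roll": -0.144,"hand": 0.065},
    {"offset": [0.5233,0.1483,0.0333],"roll": -0.144,"hand": 0.065},
    {"offset": [0.5233,0.1483,0.0633],"roll": -0.144,"hand": 0.065},
    {"offset": [0.5233,0.1483,0.0633],"roll": -0.144,"hand": 0.065},
    {"offset": [0.5233,0.1483,0.0633],"roll": -0.144,"hand": 0.065}
  ]
}}

```text
time: 26.68
eef_pos: [496.6, -29.8, 77.8]
tool_rot: [0.418, 0.909, -0.0, -0.001]
contact_force: [0.0, -0.1, -0.1]
grip_width: 64.9
gripper_force: 0.0
```

```bash
python3 go.py 498 -30.6 14.5 41; python3 - <<'E'
from h import *
c=load("top7.npz"); g=c["image"].astype(int)
# rest rim: points above the table by colour difference: bluish interior
hsv=cv2.cvtColor(c["image"],cv2.COLOR_RGB2HSV)[160:206,145:190]
m=cv2.inRange(hsv,np.array([85,12,120]),np.array([110,90,255])); cs,_=cv2.findContours(m,cv2.RETR_EXTERNAL,cv2.CHAIN_APPROX_NONE)
k=max(cs,key=cv2.contourArea)[:,0]+[145,160]
X=plane(c,k,8)[:,:2].astype(np.float32); print(cv2.fitEllipse(X),cv2.minEnclosingCircle(X))
E
```

```text
t 26.7 pos [496.6 -29.8  77.8] tilt [-0.001 -0.    -1.   ] q7 0.11 grip 64.9 F 0.0 force [ 0.  -0.1 -0.1]
y-angle 40.6
offset [-0.0016  0.0006  0.0633] roll -0.4 (rel 45)Traceback (most recent call last):
  File "<stdin>", line 7, in <module>
cv2.error: OpenCV(4.12.0) /io/opencv/modules/imgproc/src/shapedescr.cpp:361: error: (-201:Incorrect size of input array) There should be at least 5 points to fit the ellipse in function 'fitEllipseNoDirect'
```

In the tool's units: 0.063 m is 0.105, -0.001 m is -0.0017.

>>> {"fn": "jog_arm", "kwargs": {
  "steps": [
    {"offset": [-0.0017,0.0017,0.05],"roll": 0,"hand": 0.065},
    {"offset": [-0.0017,0.0017,0.0917],"roll": 0,"hand": 0.065},
    {"offset": [-0.0017,0.0017,0.105],"roll": 0,"hand": 0.065},
    {"offset": [-0.0017,0.0017,0.105],"roll": 0,"hand": 0.065},
    {"offset": [-0.0017,0.0017,0.105],"roll": 0,"hand": 0.03},
    {"offset": [-0.0017,0.0017,0.105],"roll": 0,"hand": 0.03},
    {"offset": [-0.0017,0.0017,0.105],"roll": 0,"hand": 0.03},
    {"offset": [-0.0017,0.0017,0.105],"roll": 0,"hand": 0.03}
  ]
}}

```text
time: 27.68
eef_pos: [498.7, -29.8, 15.6]
tool_rot: [0.418, 0.909, 0.0, 0.0]
contact_force: [-0.7, 0.4, 5.3]
grip_width: 36.4
gripper_force: 30.0
```

```bash
python3 go.py 521 270 80 65; python3 - <<'E'
from h import *
c=load("top7.npz"); print(plane(c,[(167,183.5)],10))
P=cloud(c)[166:201,150:186].reshape(-1,3);q=P[(P[:,2]>6)&(P[:,2]<20)&(np.hypot(P[:,0]-521,P[:,1]-270)<45)][:,:2].astype(np.float32)
print(cv2.minEnclosingCircle(q),cv2.minAreaRect(q))
E
```

```text
t 27.7 pos [498.7 -29.8  15.6] tilt [ 0.001 -0.    -1.   ] q7 0.01 grip 36.4 F 30.0 force [-0.7  0.4  5.3]
y-angle 40.6
offset [ 0.213   0.2121 -0.0644] roll -24.4 (rel 38)
[[520.79320927 266.86570194  10.        ]]
((521.7073974609375, 272.20574951171875), 43.05208206176758) ((518.0087280273438, 270.07110595703125), (79.08259582519531, 74.88887023925781), 67.09503936767578)
```

In the tool's units: 0.212 m is 0.3533, 0.211 m is 0.3517, -24 degrees is -0.1047.

>>> {"fn": "jog_arm", "kwargs": {
  "steps": [
    {"offset": [0,0,-0.0583],"roll": 0,"hand": 0.03},
    {"offset": [0.0083,0.0083,-0.1067],"roll": -0.0087,"hand": 0.03},
    {"offset": [0.0583,0.0583,-0.1067],"roll": -0.0262,"hand": 0.03},
    {"offset": [0.1167,0.1167,-0.1067],"roll": -0.0436,"hand": 0.03},
    {"offset": [0.175,0.175,-0.1067],"roll": -0.0654,"hand": 0.03},
    {"offset": [0.2333,0.2333,-0.1067],"roll": -0.0873,"hand": 0.03},
    {"offset": [0.2917,0.2917,-0.1067],"roll": -0.1047,"hand": 0.03},
    {"offset": [0.3333,0.3333,-0.1067],"roll": -0.1047,"hand": 0.03},
    {"offset": [0.3533,0.3517,-0.1067],"roll": -0.1047,"hand": 0.03},
    {"offset": [0.3533,0.3517,-0.1067],"roll": -0.1047,"hand": 0.03},
    {"offset": [0.3533,0.3517,-0.1067],"roll": -0.1047,"hand": 0.03}
  ]
}}

```text
time: 29.05
eef_pos: [520.5, 266.4, 78.9]
tool_rot: [0.22, 0.975, -0.001, -0.0]
contact_force: [0.9, -0.8, -0.2]
grip_width: 36.5
gripper_force: 30.0
```

```bash
python3 go.py 521 268.5 19.5 65
```

```text
t 29.1 pos [520.5 266.4  78.9] tilt [-0.001 -0.002 -1.   ] q7 -0.00 grip 36.5 F 30.0 force [ 0.9 -0.8 -0.2]
y-angle 64.5
offset [0.0005 0.0022 0.0594] roll -0.5 (rel 38)
```

In the tool's units: 0.06 m is 0.1, 0.001 m is 0.0017.

>>> {"fn": "jog_arm", "kwargs": {
  "steps": [
    {"offset": [0,0.0017,0],"roll": 0,"hand": 0.03},
    {"offset": [0,0.0017,0.05],"roll": 0,"hand": 0.03},
    {"offset": [0,0.0017,0.0833],"roll": 0,"hand": 0.03},
    {"offset": [0,0.0017,0.095],"roll": 0,"hand": 0.03},
    {"offset": [0,0.0017,0.0983],"roll": 0,"hand": 0.03},
    {"offset": [0,0.0017,0.1],"roll": 0,"hand": 0.03},
    {"offset": [0,0.0017,0.1],"roll": 0,"hand": 0.03}
  ]
}}

```text
time: 29.92
eef_pos: [521.2, 269.6, 19.8]
tool_rot: [0.22, 0.976, 0.0, 0.0]
contact_force: [0.7, -0.3, -0.3]
grip_width: 36.3
gripper_force: 30.0
```

In the tool's units: 0.0014 m is 0.0023, 0.0012 m is 0.002.

>>> {"fn": "jog_arm", "kwargs": {
  "steps": [
    {"offset": [0,0,0.0013],"roll": 0,"hand": 0.03},
    {"offset": [0,0,0.002],"roll": 0,"hand": 0.03},
    {"offset": [0,0,0.0023],"roll": 0,"hand": 0.03},
    {"offset": [0,0,0.0023],"roll": 0,"hand": 0.03}
  ]
}}

```text
time: 30.42
eef_pos: [521.2, 269.5, 18.6]
tool_rot: [0.22, 0.976, 0.0, 0.0]
contact_force: [-1.4, -1.0, 8.3]
grip_width: 36.2
gripper_force: 30.0
```

In the tool's units: -0.22 m is -0.3667, -0.19 m is -0.3167.

>>> {"fn": "jog_arm", "kwargs": {
  "steps": [
    {"offset": [0,0,0],"roll": 0,"hand": 0.055},
    {"offset": [0,0,0],"roll": 0,"hand": 0.055},
    {"offset": [0,0,0],"roll": 0,"hand": 0.055},
    {"offset": [0,0,-0.05],"roll": 0,"hand": 0.055},
    {"offset": [0,0,-0.1167],"roll": 0,"hand": 0.055},
    {"offset": [-0.05,-0.05,-0.1667],"roll": 0,"hand": 0.055},
    {"offset": [-0.1167,-0.1167,-0.2],"roll": 0,"hand": 0.055},
    {"offset": [-0.1833,-0.1833,-0.2167],"roll": 0,"hand": 0.055},
    {"offset": [-0.25,-0.25,-0.2167],"roll": 0,"hand": 0.055},
    {"offset": [-0.3167,-0.3167,-0.2167],"roll": 0,"hand": 0.055},
    {"offset": [-0.3667,-0.3667,-0.2167],"roll": 0,"hand": 0.055},
    {"offset": [-0.3667,-0.3667,-0.2167],"roll": 0,"hand": 0.055}
  ]
}}

```text
time: 31.92
eef_pos: [626.0, -28.2, 147.0]
tool_rot: [0.223, 0.975, -0.001, -0.0]
contact_force: [-0.9, 0.5, -0.7]
grip_width: 54.9
gripper_force: 0.0
```

```bash
python3 go.py; python3 - <<'E'
from plant import viewer
import numpy as np
for n in("scene","top"): np.savez(f"{n}8.npz",**viewer.camera(n))
from h import *
a=load("scene8.npz")["image"][:,:,::-1];b=load("top8.npz")["image"][:,:,::-1]
cv2.imwrite("pics/s8.png",np.vstack([cv2.resize(a[160:260,80:480],None,fx=2,fy=2),np.hstack([cv2.resize(b[160:260,95:195],None,fx=4,fy=4),cv2.resize(b[160:260,370:470],None,fx=4,fy=4)])]))
P=cloud(load("top8.npz"))
for n,(u0,v0,u1,v1) in dict(spacer=(400,200,412,222),loupe=(150,168,186,200),torch=(110,225,160,240),marker=(105,210,165,222)).items():
    q=P[v0:v1,u0:u1,2]; print(n,np.percentile(q,[50,90,98]).round(1))
t=load("top0.npz")["image"].astype(int);u=load("top8.npz")["image"].astype(int)
print("tweezers diff",np.abs(t-u)[252:275,95:152].mean(),"dish",np.abs(t-u)[140:170,256:286].mean())
E
```

```text
t 31.9 pos [626.  -28.2 147. ] tilt [-0.001 -0.002 -1.   ] q7 0.60 grip 54.9 F 0.0 force [-0.9  0.5 -0.7]
y-angle 64.3
spacer [794.4 840.9 845.1]
loupe [ 2.8 22.1 38.3]
torch [16.2 28.9 31.8]
marker [ 9.2 20.2 22.6]
tweezers diff 4.98372743452835 dish 4.573703703703703
```

View pics/s8.png

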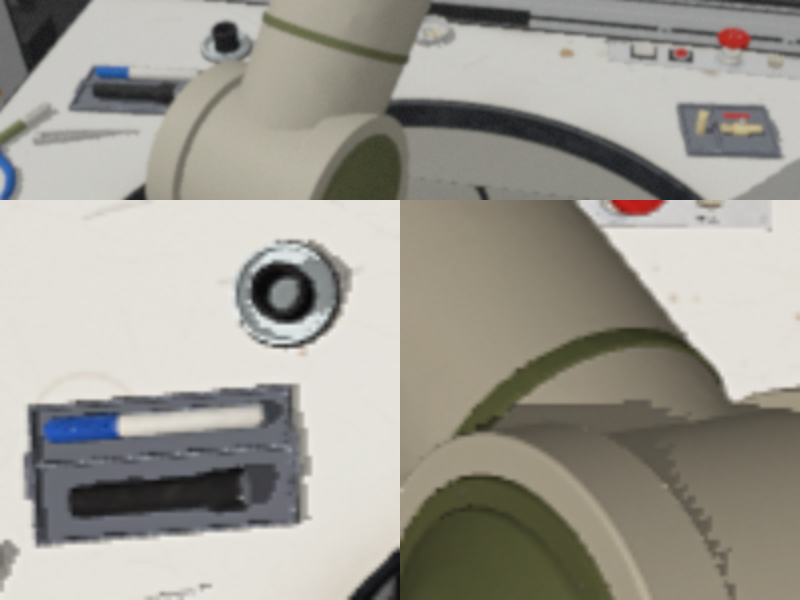

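All five are in place: torch and marker in their lanes (bottom-left), loupe inside its rest (285,293), valve and upright spacer in the bays (top strip 735,125 and 703,122). Dish and tweezers are unmoved, and the arm is clear.

```bash
python3 -c "
from plant import bot
print(bot.hand_in())"
```

```text
the job is handed in; nothing more can be done
None
```

I sorted all five items into their places in the order asked and handed the job in at about 32 s; the last pictures show each one seated, the dish and tweezers unmoved and the arm clear.

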